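Thread the guide rod through the microscope accessory stand's two collars and hold it

TASK

On the microscope accessory stand, slide the carriage by its yellow tab fully home against the red stop, so that its brass collar lines up above the fixed lower one. Then take the long guide rod with the blue knob out of the white rack, thread it from above down through the upper and then the lower collar, and finish while still holding it there in the gripper, hanging lightly in the collars with its tip about half way between the lower collar and the foot plate, touching neither the plate nor the upper collar with the knob. Do not disturb the other things on the bench.

Things in the scene. Friction and masses are not known exactly. Their poses are not given: they have to be found in the camera images.
- stand: Fixed stand. Origin: underside centre of its grey foot plate (x 140, y 260, z 10 mm; top at z 10). A rail along y at x +35, z 117 runs between posts (24 x 16 mm, up to z 130) at y -110 and +110; red stop ring on it from y 78. The fixed lower collar is centred at x -25, y +50 on a post at x +35, with 45 mm of free space between its underside (z 55) and the foot plate.
- carriage (a joint): Carriage on the stand's rail, in m: 0 = fully home at the red stop, upper collar exactly above the lower one; grows as the carriage slides towards the stand's -y, up to 0.10. Starts somewhere between 0.045 and 0.09. Slides with about 3 N of friction and stays where it is left.
- tab (a point): Middle of the carriage's yellow grip tab, 145 mm above the table. The tab is upright, 12 mm along the rail (stand y), 24 mm across it (stand x), and stands from z 125 (top of the grey carriage block, 30 x 44 mm) to z 165. It lies 60 mm in the stand's +x direction from the upper bore. Axes as the stand's.
- upper_bore (a point): Centre of the upper mouth of the upper collar's bore, on the carriage, 125 mm above the table. Brass block 40 x 40 x 15 mm (z 110 to 125), vertical through bore 16 mm in diameter with a 3 mm chamfer. Axes as the stand's.
- lower_bore (a point): Centre of the upper mouth of the fixed lower collar's bore, 70 mm above the table: same block and vertical 16 mm through bore, z 55 to 70. Axes as the stand's.
- rack: Fixed white rack block, 60 (x) x 200 (y) x 50 mm high, origin at the centre of its underside; three holes 15 mm in diameter, 35 mm deep, at y -70, 0 and +70 on its centre line. Guide rod, short rod and marker stand in them, in any order. Stand and rack may change sides.
- guide_rod: Long guide rod, upright in the rack at the start: steel shaft 12 mm in diameter, 130 mm long, with a tapered foot (7 mm wide at the end, taper 5 mm long), topped by a blue cylindrical knob 22 mm in diameter, 36 mm high; about 140 g. Origin at the centre of the foot's end face (15 mm above the table in the rack), z along the rod to the knob.
- rod_tip (a point): The end of the rod's foot (the guide rod's origin).
- rod_neck (a point): Where shaft and blue knob meet, on the axis, 130 mm above the tip.
- rod_knob (a point): Centre of the blue knob, on the axis, 148 mm above the tip: where to grip (163 mm above the table in the rack).
- short_rod: Bystander in the rack: short steel rod, 12 mm, 80 mm shaft, red knob 22 x 36 mm. Origin at its foot.
- marker: Bystander in the rack: white felt marker with green cap, 14 mm thick, 130 mm long. Origin at its foot.
- oil_bottle: Bystander: amber dropper bottle with blue cap, 34 mm wide, 75 mm high; origin under its base.
- stain_bottle: Bystander: amber dropper bottle with red cap, 34 mm wide, 75 mm high; origin under its base.
- calculator: Bystander: grey pocket calculator lying flat beyond stand and rack, 105 x 70 x 12 mm; origin under its centre.

How it is judged (in metres and radians):
On the way, in this order (a step that is already met when the one before it is completed fails the run):
1. the carriage is fully home against the stop (within 3 mm) (value of joint carriage below 0.003 m), for 0.2 s.
2. the rod's tip has come through the upper collar from above (horizontal distance between rod_tip and upper_bore below 0.007 m and z of rod_tip in the frame of stand below 0.107 m and height (world z) of rod_neck above 0.13 m and value of joint carriage below 0.003 m), for 0.2 s.
At the end, for the whole second after the job is handed in: Carriage home within 3 mm; rod through both collars, tip 17 to 48 mm above the table and within 7 mm of the lower bore axis, neck within 9 mm of the upper; gripper still holds it (over 1.5 N), rod still (under 20 mm/s), leaning on the stand with under 15 N (value of joint carriage below 0.003 m and horizontal distance between rod_tip and lower_bore below 0.007 m and horizontal distance between rod_neck and upper_bore below 0.009 m and z of rod_tip in the frame of stand between 0.017 and 0.048 m and contact force between guide_rod and the fingers above 1.5 N and contact force between guide_rod and stand below 15 N and linear speed of guide_rod below 0.02 m/s); the arm keeps its last pose, push and grip.
It fails at once if a bystander is moved by more than 25 mm (distance of any of short_rod, marker, oil_bottle, stain_bottle, calculator from where it was at the start of the episode above 0.025 m).
It also fails if it takes over 70 s, if anything falls off the work surface, if the arm or the gripper's body presses on something with over 40 N, if the wrist force passes 120 N, or if a joint passes its speed limit or range.

ROBOT

A 6-joint arm with a two-finger parallel gripper is mounted at the origin on the work surface. World frame = base frame: x ahead of the robot, y to its left, z up, the work surface at z = 0. Lengths are in m, angles in degrees, forces in N, time in s.
With the tool pointing down it reaches from about 0.35 to 0.775 m from the base axis. Payload 5.5 kg.
Tool frame: the origin (TCP) lies midway between the tips of the shut fingers; the grasp point (between the pads) lies 19 mm behind it (r.grip_depth is the distance from the TCP to the grasp point, in m); y points along the fingers, z is the direction in which the jaws open and shut, and the axes are right-handed (so a half turn about y gives the same grasp; the last joint's range is limited). The gripper opens to 85 mm and grips with 20 to 120 N. Pads are 22 mm wide; open, the fingers measure 114 mm over their backs; the gripper's body (76 mm by 85 mm) begins 54 mm behind the grasp point. The pads swing forward as they close: fully open they stand 13 mm farther back than shut.
Start: joints at [67.517, 17.945, 2.641, 74.691, 0, 82.002], TCP at [0.144, 0.557, 0.231] pointing down, gripper open.
Joint ranges: [-158.12, 158.12], [-49.38, 96.58], [-58.88, 72.47], [-126.05, 133.96], [-84.25, 85.87], [-180, 180]. Speed limits (degrees/s): [147.25, 147.25, 180, 180, 180, 180].

INTERFACE

Orientations are given as a 3x3 rotation matrix whose columns are the frame's x, y, z axes.
In Python, from rig import r gives the robot as it stands. The module is installed in compiled form; this text tells all that it offers.
- The arm moves only by the shell command python3 -m jog 'ROWS' [FORCE]. ROWS is JSON, a list of rows, each an object with "delta_pos": the shift along the tool's x, y, z in cm, a list of three; "twist": the turn, a rotation vector about the tool's x, y, z in degrees, a list of three; "hand": the finger opening in cm, from 0 to 8.54. In form: [{"delta_pos": [dx, dy, dz], "twist": [ax, ay, az], "hand": hand}, ...]. A call has 1 to 10 rows; each row shifts and turns the pose as measured when the row begins, along the tool's axes as they then stand; what a row does not reach is not made up. A row lasts 1/10 s, in which the tool goes at most 50 mm and 8.59 degrees, less where a joint would pass 70% of its speed; a pose out of reach is approached as far as the arm can. A call with a gripper value outside its range is refused whole. The fingers move at their own pace and stop on an object; FORCE is the grip in N (left out, the last holds). Time passes only in rows, so rows that do not move let the fingers close. It gives the time, the measured TCP pose, the force and the opening at its end, in the units of the state.
- r.get_state(): the state, without advancing time (a new reading comes with each control period).
- r.camera(name): name is "scene" or "side" or "wrist"; returns a dict with "img" (400x640x3 uint8, red, green, blue), "depth" (400x640 float32, m along the optical axis (not along the pixel's ray), 0 where there is no reading), "intrinsics" (3x3 intrinsics, pixels), "dist_coeffs" ([k1, k2, p1, p2, k3] as OpenCV has them; the pictures are not rectified), "xyz" and "rotation" of the camera in the world. Camera axes: x right, y down, z forward; pixel columns grow to the right and rows downward; lengths in m; the calibration is good to about 2 mm. A picture is of the moment at which its call begins.
- r.sign_off(): hands the job in, once; it reports no verdict.
The state is a dict: "time_s": time; "qpos": joint angles; "joint_velocities": joint speeds; "tau": joint torques, N m; "tcp_pos": TCP position; "tcp_rot": TCP orientation; "contact_force": force on the tool from outside, world axes, zero at the start; "ft_torque": the same for the moment, N m; "finger_gap": finger opening in m.
Only numpy, scipy, OpenCV 4.12 (cv2) and the standard library are available. Lean on these libraries where they do the work, as an engineer would, in place of code of your own. Each camera call takes 0.05 s, during which the arm holds its last target.

## Working session

There is one attempt and no reset: what is moved stays moved. The work goes in short steps, Python scripts to look and compute and a shell command to move; the robot and the scene stay as the last step left them, time stands still between calls to the robot, and variables do not carry over. Pictures are saved under pics/ and viewed, and the job is handed in when it is done.

```bash
mkdir -p pics
python3 - <<'E'
from rig import r
import cv2
s=r.get_state(); print(s)
for n in("scene","side","wrist"):
    c=r.camera(n); cv2.imwrite(f"pics/{n}0.png",c["img"][:,:,::-1]); print(n,c["xyz"],c["rotation"],c["intrinsics"],c["dist_coeffs"])
E
```

```text
{'time_s': 0.0, 'qpos': array([ 6.75180630e+01,  1.79899263e+01,  2.57743671e+00,  7.46896386e+01,
       -1.04336947e-03,  8.20022784e+01]), 'joint_velocities': array([-0.06077773, -0.09065408,  0.00208172, -0.04623468, -0.01791856,
        0.05052493]), 'tau': array([ 1.04506185e-05, -4.80634689e+01,  2.98526841e+01,  1.97438576e-02,
       -2.62000885e-04, -7.25434006e-06]), 'tcp_pos': array([0.14362916, 0.55625592, 0.23042086]), 'tcp_rot': array([[ 9.68216509e-01, -6.64776850e-04,  2.50112674e-01],
       [-2.50113452e-01, -1.65396733e-03,  9.68215124e-01],
       [-2.29968807e-04, -9.99998411e-01, -1.76766811e-03]]), 'contact_force': array([ 1.02840984,  0.90118382, -0.49636642]), 'ft_torque': array([0.01283307, 0.01303982, 0.01939407]), 'finger_gap': 0.08556059869914542}
scene [ 1.06666478 -0.84304857  0.78983209] [[ 0.87966365  0.26379264 -0.39573389]
 [ 0.47558692 -0.48266732  0.7354246 ]
 [ 0.00299178 -0.83513214 -0.55004123]] [[373.3186719    0.         323.67390698]
 [  0.         373.3186719  199.46829104]
 [  0.           0.           1.        ]] [0.00730929 0.         0.         0.         0.        ]
side [ 0.31283915 -0.88406956  0.79300853] [[ 0.95603503 -0.16799279  0.24036524]
 [-0.29323149 -0.55744514  0.77670471]
 [ 0.00350965 -0.81303957 -0.58219786]] [[399.42515374   0.         318.24421031]
 [  0.         399.42515374 201.62797433]
 [  0.           0.           1.        ]] [-0.01863126  0.          0.          0.          0.        ]
wrist [0.07993661 0.57271972 0.37288712] [[ 0.25009492  0.93473845  0.25242139]
 [ 0.96822059 -0.2411247  -0.06639104]
 [-0.00119323  0.26100365 -0.96533708]] [[299.40018982   0.         319.1038916 ]
 [  0.         299.40018982 197.01023496]
 [  0.           0.           1.        ]] [-0.02915525  0.          0.          0.          0.        ]
```

View pics/scene0.png

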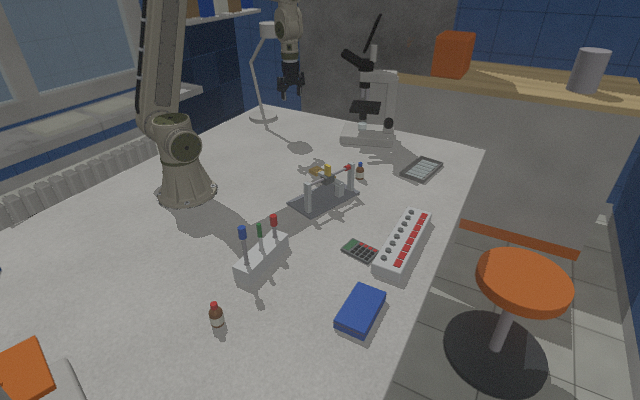

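View pics/side0.png

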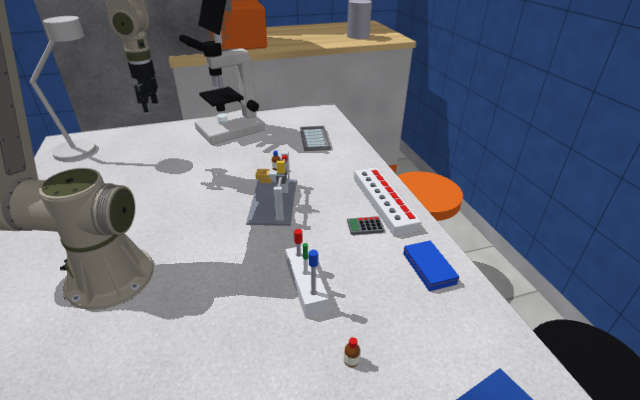

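View pics/wrist0.png

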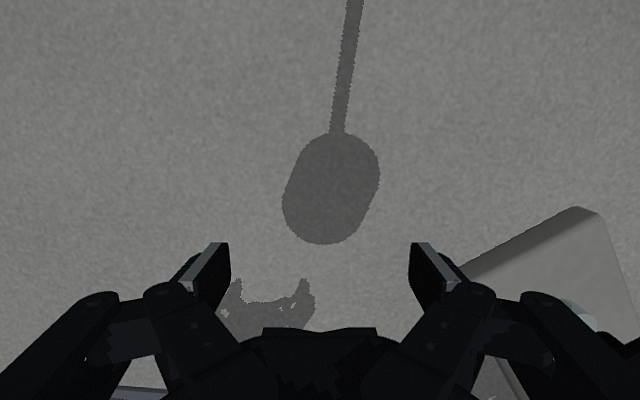

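The scene view shows the stand near (320,190), with the yellow tab at about (327,170). The rack is near (262,258), with the blue knob at (242,232). In the side view the knob is at (313,258) and the tab at (281,166). Next I'll measure colour blobs in both views.

```bash
cat > h.py <<'E'
import numpy as np, cv2
from rig import r
def ray(c,uv):
    K=c["intrinsics"];p=cv2.undistortPoints(np.array([[uv]],float),K,np.array(c["dist_coeffs"],float))[0,0]
    d=np.array(c["rotation"])@np.array([p[0],p[1],1.]);return np.array(c["xyz"]),d
def onz(c,uv,z):
    o,d=ray(c,uv);return o+d*(z-o[2])/d[2]
def tri(c1,u1,c2,u2):
    o1,d1=ray(c1,u1);o2,d2=ray(c2,u2)
    t=np.linalg.lstsq(np.stack([d1,-d2],1),o2-o1,rcond=None)[0]
    a=o1+t[0]*d1;b=o2+t[1]*d2;return (a+b)/2,np.linalg.norm(a-b)
def proj(c,p):
    R=np.array(c["rotation"]).T
    return cv2.projectPoints(np.array([p],float),cv2.Rodrigues(R)[0],-R@np.array(c["xyz"]),c["intrinsics"],np.array(c["dist_coeffs"],float))[0][0,0]
def dpt(c,uv):
    u,v=int(round(uv[0])),int(round(uv[1]));o,d=ray(c,uv);return o+d*c["depth"][v,u]
H={"blue":((105,120,60),(128,255,255)),"yellow":((18,120,60),(32,255,255)),"red":((0,150,60),(6,255,255)),"green":((45,80,30),(80,255,255))}
def blobs(c,col,mn=12):
    h=cv2.cvtColor(c["img"],cv2.COLOR_RGB2HSV);m=cv2.inRange(h,*[np.array(x) for x in H[col]])
    n,l,st,ce=cv2.connectedComponentsWithStats(m)
    return [(st[i][:5].tolist(),ce[i].round(2).tolist()) for i in range(1,n) if st[i][4]>=mn]
def crop(c,x0,y0,x1,y1,f,name):
    cv2.imwrite("pics/"+name,cv2.resize(c["img"][y0:y1,x0:x1,::-1],None,fx=f,fy=f,interpolation=cv2.INTER_CUBIC))
E
python3 - <<'E'
from h import *
for n,b in(("scene",(220,150,380,290)),("side",(230,140,350,320))):
    c=r.camera(n)
    for col in H:
        for s,ce in blobs(c,col): 
            if b[0]<ce[0]<b[2] and b[1]<ce[1]<b[3]: print(n,col,s,ce,dpt(c,ce).round(3))
    crop(c,*b,5 if n=="scene" else 3,n+"z.png") if n=="side" else crop(c,*b,4,n+"z.png")
E
```

```text
scene blue [359, 162, 3, 5, 12] [360.08, 163.67] [0.555 0.42  0.073]
scene blue [238, 225, 8, 15, 64] [241.69, 231.28] [ 0.507 -0.26   0.175]
scene yellow [325, 164, 6, 12, 40] [328.15, 168.92] [0.531 0.184 0.156]
scene red [270, 214, 6, 4, 17] [272.59, 215.35] [ 0.499 -0.113  0.131]
scene green [257, 223, 5, 14, 39] [258.95, 229.08] [ 0.503 -0.186  0.13 ]
side blue [274, 151, 3, 5, 15] [275.0, 153.0] [0.547 0.418 0.074]
side blue [309, 250, 9, 17, 141] [313.0, 258.0] [ 0.494 -0.26   0.173]
side yellow [276, 160, 9, 14, 101] [280.4, 166.23] [0.52  0.192 0.15 ]
side yellow [256, 169, 16, 14, 165] [262.99, 175.68] [0.464 0.199 0.121]
side red [282, 155, 5, 5, 19] [284.11, 156.79] [0.553 0.286 0.128]
side red [294, 229, 8, 15, 103] [297.8, 235.74] [ 0.495 -0.119  0.123]
side green [303, 243, 5, 17, 73] [304.88, 251.0] [ 0.496 -0.185  0.128]
```

```bash
sleep 1; ls pics
```

```text
scene0.png
scenez.png
side0.png
sidez.png
wrist0.png
```

View pics/scenez.png

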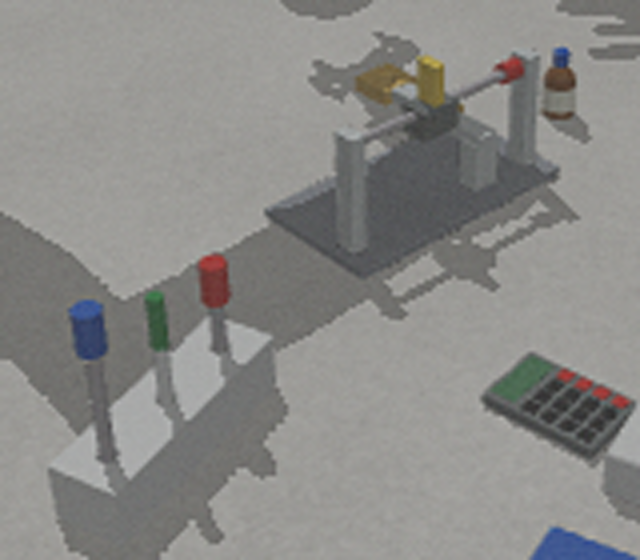

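View pics/sidez.png

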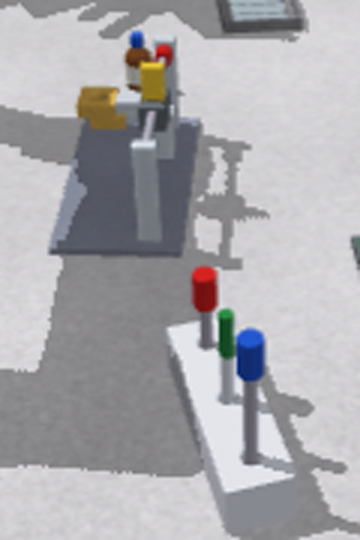

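Run:
```python
from h import *
A=r.camera("scene");B=r.camera("side")
print("knob",tri(A,(241.8,231.7),B,(313,258)),onz(A,(241.8,231.7),.163),onz(B,(313,258),.163))
print("tab",tri(A,(328,169.3),B,(280.4,166.2)),onz(A,(328,169.3),.145),onz(B,(280.4,166.2),.145))
print("redknob",onz(A,(273.5,220.3),.113),onz(B,(297.8,235.8),.113))
f=lambda x,y:(220+x/4-.4,150+y/4-.4)
g=lambda x,y:(230+x/3-.3,140+y/3-.3)
for n,p in dict(L=(266,211),N=(363,271),R=(559,177)).items(): print("foot scene",n,onz(A,f(*p),.01 if n!="N" else .01))
for n,p in dict(L=(50,251),N=(182,254),far=(202,120)).items(): print("foot side",n,onz(B,g(*p),.01))
print("posts top scene",onz(A,f(350,135),.13),onz(A,f(526,58),.13))
print("post side",onz(B,g(146,143),.13),onz(B,g(165,40),.13))
print("rack top scene",[onz(A,f(*p),.05).round(4) for p in((50,467),(117,493),(272,341),(213,313))])
print("rack top side",[onz(B,g(*p),.05).round(4) for p in((167,327),(223,495),(296,474))])
```

```text
knob (array([ 0.4972719 , -0.24981282,  0.16311462]), np.float64(1.1020892416237145e-05)) [ 0.49716405 -0.24969675  0.163     ] [ 0.49730452 -0.24970523  0.163     ]
tab (array([0.52209383, 0.20099919, 0.14420021]), np.float64(0.00048594828625844966)) [0.52294967 0.19924478 0.145     ] [0.52189679 0.20013449 0.145     ]
redknob [ 0.50071872 -0.11231274  0.113     ] [ 0.49750679 -0.10803046  0.113     ]
foot scene L [0.39126134 0.11472459 0.01      ]
foot scene N [0.51894682 0.07577403 0.01      ]
foot scene R [0.60844564 0.30108088 0.01      ]
foot side L [0.38658381 0.11374784 0.01      ]
foot side N [0.51716032 0.06918036 0.01      ]
foot side far [0.60233252 0.31413063 0.01      ]
posts top scene [0.49403134 0.10046208 0.13      ] [0.56748317 0.30092326 0.13      ]
post side [0.49358602 0.10520195 0.13      ] [0.56032077 0.30773005 0.13      ]
rack top scene [array([ 0.4707, -0.2806,  0.05  ]), array([ 0.5283, -0.2785,  0.05  ]), array([ 0.531 , -0.0865,  0.05  ]), array([ 0.4696, -0.079 ,  0.05  ])]
rack top side [array([ 0.4682, -0.0789,  0.05  ]), array([ 0.4656, -0.281 ,  0.05  ]), array([ 0.527 , -0.2775,  0.05  ])]
```

```bash
cat >> h.py <<'E'
def to(p,s=None):
    s=s or r.get_state();R=np.array(s["tcp_rot"]);p=np.array(p,float)
    d=R.T@(p-s["tcp_pos"])*100
    print("delta cm",d.round(2),"yaw_x",np.degrees(np.arctan2(R[1,0],R[0,0])).round(2),"tilt y",R[:2,1].round(4),"dist",np.linalg.norm(d).round(2))
E
python3 -m jog '[{"delta_pos":[0,0,0],"twist":[0,4.5,0],"hand":8.5},{"delta_pos":[0,0,0],"twist":[0,0,0],"hand":8.5}]' 30
python3 -c "
from h import *
to([.522,.2,.23])"
```

```text
time_s: 0.55
tcp_pos: [0.1437, 0.5566, 0.231]
tcp_rot: [[0.945, -0.0, 0.327], [-0.327, -0.001, 0.945], [-0.0, -1.0, -0.001]]
contact_force: [-0.2, -0.1, 0.1]
finger_gap: 0.085
delta cm [ 47.41   0.11 -21.32] yaw_x -19.09 tilt y [-0.0003 -0.0006] dist 51.98
```

```bash
python3 -m jog '[{"delta_pos":[4.5,0,-2],"twist":[0,0,0],"hand":8.5},{"delta_pos":[4.5,0,-2],"twist":[0,0,0],"hand":8.5},{"delta_pos":[4.5,0,-2],"twist":[0,0,0],"hand":8.5},{"delta_pos":[4.5,0,-2],"twist":[0,0,0],"hand":8.5},{"delta_pos":[4.5,0,-2],"twist":[0,0,0],"hand":8.5},{"delta_pos":[4.5,0,-2],"twist":[0,0,0],"hand":8.5},{"delta_pos":[4.5,0,-2],"twist":[0,0,0],"hand":8.5},{"delta_pos":[4.5,0,-2],"twist":[0,0,0],"hand":8.5}]'
python3 -c "
from h import *
to([.522,.2,.23])"
```

```text
time_s: 1.35
tcp_pos: [0.4371, 0.2897, 0.231]
tcp_rot: [[0.954, 0.002, 0.298], [-0.298, 0.004, 0.954], [0.001, -1.0, 0.004]]
contact_force: [0.8, 0.0, 0.6]
finger_gap: 0.0847
delta cm [10.78  0.09 -6.03] yaw_x -17.36 tilt y [0.0024 0.0037] dist 12.35
```

```bash
python3 -m jog '[{"delta_pos":[4,0,-2.1],"twist":[0,0.8,0],"hand":8.5},{"delta_pos":[4,0,-2.1],"twist":[0,0.8,0],"hand":8.5},{"delta_pos":[1.5,0,-1],"twist":[0,0,0],"hand":8.5},{"delta_pos":[0,0,0],"twist":[0,0,0],"hand":8.5}]'
python3 - <<'E'
from h import *
to([.522,.2,.23])
c=r.camera("wrist"); cv2.imwrite("pics/w1.png",c["img"][:,:,::-1])
for s,ce in blobs(c,"yellow"): print(s,ce,onz(c,ce,.165),dpt(c,ce))
for s,ce in blobs(c,"red"): print(s,ce,onz(c,ce,.117),dpt(c,ce))
E
```

```text
time_s: 1.75
tcp_pos: [0.5191, 0.2024, 0.2308]
tcp_rot: [[0.945, 0.005, 0.327], [-0.327, 0.003, 0.945], [0.004, -1.0, 0.005]]
contact_force: [-0.6, 0.1, 0.3]
finger_gap: 0.085
delta cm [ 0.36  0.08 -0.14] yaw_x -19.09 tilt y [0.0052 0.0035] dist 0.39
[284, 105, 50, 50, 2158] [308.89, 129.34] [0.46310142 0.21465538 0.165     ] [0.46831404 0.20829879 0.01098328]
[354, 106, 43, 42, 1475] [374.56, 126.36] [0.47577239 0.25743484 0.165     ] [0.49041862 0.28285036 0.0104854 ]
[301, 188, 17, 44, 679] [308.86, 209.44] [0.51682633 0.19550903 0.165     ] [0.51674786 0.19554484 0.16526849]
[412, 187, 29, 22, 536] [427.13, 197.44] [0.55496726 0.29244738 0.117     ] [0.55160788 0.29009651 0.12569243]
[0, 256, 40, 35, 772] [17.27, 271.84] [ 0.49764884 -0.10310082  0.117     ] [ 0.4974392  -0.10145564  0.11829014]
```

View pics/w1.png

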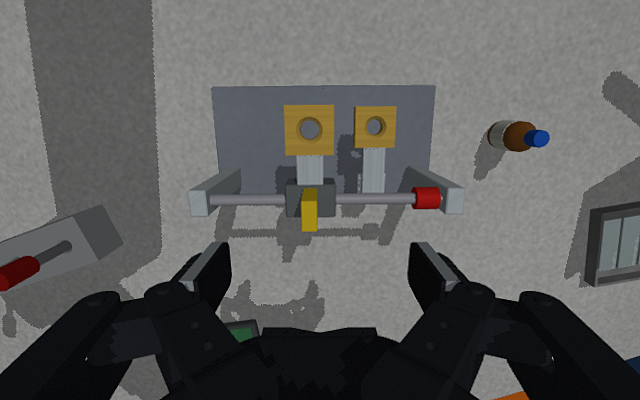

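Run:
```python
from h import *
c=r.camera("wrist"); crop(c,270,90,420,240,5,"w1z.png")
```

```text
(no output)
```

View pics/w1z.png

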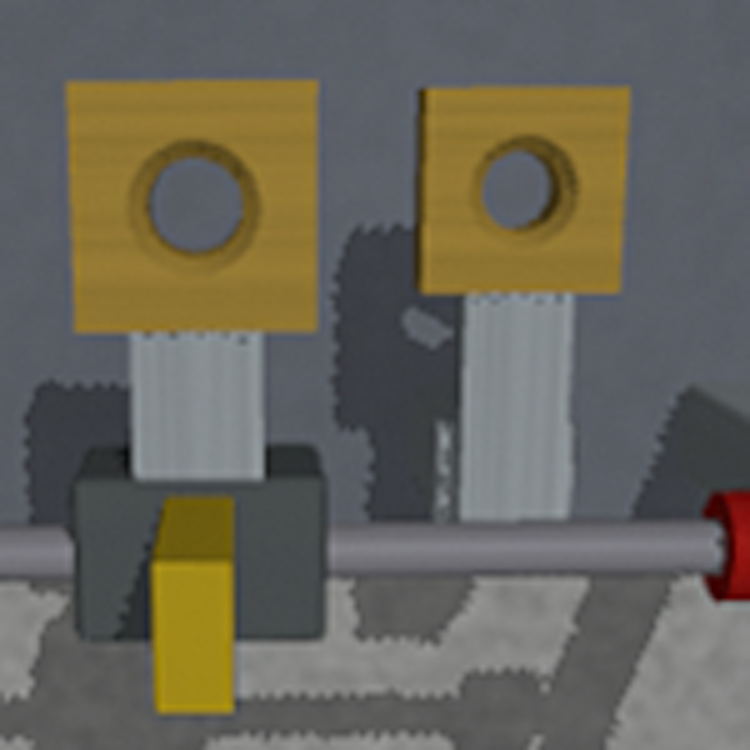

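Run:
```python
from h import *
c=r.camera("wrist"); f=lambda x,y:(270+x/5-.4,90+y/5-.4)
t=onz(c,f(194.5,637),.165);u=onz(c,f(195,206),.125);l=onz(c,f(524,190),.07)
print(t,u,l)
a=(t-u)[:2];print(np.linalg.norm(a),np.degrees(np.arctan2(a[1],a[0])))
# yaw from rail: edges
for p,q in [((85,95.),)*2]: pass
b=(l-u)[:2];print("u->l",np.linalg.norm(b),np.degrees(np.arctan2(b[1],b[0])))
# refine with horizontally local: 
to([t[0],t[1],.137])
```

```text
[0.52054788 0.19519901 0.165     ] [0.46370947 0.21419466 0.125     ] [0.48395792 0.27446843 0.07      ]
0.05992862582737561 -18.47985566058639
u->l 0.06358401197001408 71.43066782812352
delta cm [ 0.64  9.4  -0.86] yaw_x -18.9 tilt y [0.0043 0.0041] dist 9.46
```

```bash
python3 -m jog '[{"delta_pos":[0.64,0,-0.86],"twist":[-0.3,-0.4,0.15],"hand":8.5},{"delta_pos":[0,4,0],"twist":[0,0,0],"hand":6},{"delta_pos":[0,3.5,0],"twist":[0,0,0],"hand":5},{"delta_pos":[0,1.7,0],"twist":[0,0,0],"hand":4},{"delta_pos":[0,0,0],"twist":[0,0,0],"hand":4},{"delta_pos":[0,0,0],"twist":[0,0,0],"hand":4}]'
python3 - <<'E'
from h import *
to([.5205,.1952,.137])
c=r.camera("wrist"); cv2.imwrite("pics/w2.png",c["img"][:,:,::-1])
E
```

```text
time_s: 2.5
tcp_pos: [0.5177, 0.1991, 0.1392]
tcp_rot: [[0.953, 0.004, 0.302], [-0.302, -0.0, 0.953], [0.003, -1.0, 0.001]]
contact_force: [0.3, -0.4, 0.5]
finger_gap: 0.0398
delta cm [ 0.38  0.22 -0.28] yaw_x -17.6 tilt y [ 0.0037 -0.    ] dist 0.53
```

View pics/w2.png

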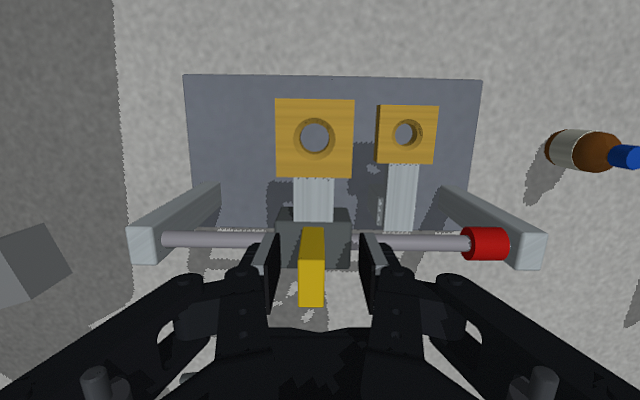

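The tab (centre about 312,265) stands between the pads (270 and 370). Small correction, then I'll close on it.

```bash
python3 -m jog '[{"delta_pos":[0.4,0.15,-0.28],"twist":[0,0.9,0.2],"hand":4},{"delta_pos":[0,0,0],"twist":[0,0,0],"hand":4},{"delta_pos":[0,0,0],"twist":[0,0,0],"hand":0.8},{"delta_pos":[0,0,0],"twist":[0,0,0],"hand":0.8},{"delta_pos":[0,0,0],"twist":[0,0,0],"hand":0.8},{"delta_pos":[0,0,0],"twist":[0,0,0],"hand":0.8},{"delta_pos":[0,0,0],"twist":[0,0,0],"hand":0.8}]' 30
python3 - <<'E'
from h import *
to([.5205,.1952,.137])
E
```

```text
time_s: 3.25
tcp_pos: [0.5232, 0.1955, 0.1419]
tcp_rot: [[0.948, 0.007, 0.318], [-0.318, 0.002, 0.948], [0.006, -1.0, 0.004]]
contact_force: [0.1, -0.4, 0.2]
finger_gap: 0.0113
delta cm [-0.25  0.49 -0.11] yaw_x -18.54 tilt y [0.0065 0.0021] dist 0.57
```

```bash
python3 -m jog '[{"delta_pos":[0,0,1],"twist":[0,0,0],"hand":0.5},{"delta_pos":[0,0,1.5],"twist":[0,0,0],"hand":0.5},{"delta_pos":[0,0,1.5],"twist":[0,0,0],"hand":0.5},{"delta_pos":[0,0,1],"twist":[0,0,0],"hand":0.5},{"delta_pos":[0,0,0],"twist":[0,0,0],"hand":0.5}]' 40
python3 - <<'E'
from h import *
s=r.get_state();print((s["tcp_pos"]-[.5232,.1955,.1419])@[.317,.948,0]); to([.5232+.317*.0636,.1955+.948*.0636,.137])
E
```

```text
time_s: 3.75
tcp_pos: [0.5398, 0.2447, 0.142]
tcp_rot: [[0.948, 0.005, 0.319], [-0.319, -0.002, 0.948], [0.006, -1.0, -0.0]]
contact_force: [-0.2, -1.5, 0.9]
finger_gap: 0.0113
0.05194932099003389
delta cm [-0.02  0.5   1.16] yaw_x -18.59 tilt y [ 0.0053 -0.0021] dist 1.26
```

```bash
python3 -m jog '[{"delta_pos":[0,0,0.8],"twist":[0,0,0],"hand":0.5},{"delta_pos":[0,0,0.4],"twist":[0,0,0],"hand":0.5},{"delta_pos":[0,0,0.3],"twist":[0,0,0],"hand":0.5}]' 40
python3 -m jog '[{"delta_pos":[0,0,0.3],"twist":[0,0,0],"hand":0.5}]' 40
python3 -m jog '[{"delta_pos":[0,0,0.3],"twist":[0,0,0],"hand":0.5}]' 40
python3 -m jog '[{"delta_pos":[0,0,0.3],"twist":[0,0,0],"hand":0.5}]' 40
```

```text
time_s: 4.05
tcp_pos: [0.543, 0.2542, 0.142]
tcp_rot: [[0.947, 0.002, 0.321], [-0.321, -0.016, 0.947], [0.007, -1.0, -0.014]]
contact_force: [-4.2, -17.1, 6.7]
finger_gap: 0.0114
time_s: 4.15
tcp_pos: [0.543, 0.2541, 0.142]
tcp_rot: [[0.947, -0.0, 0.322], [-0.322, -0.022, 0.946], [0.007, -1.0, -0.021]]
contact_force: [-3.7, -14.5, 4.4]
finger_gap: 0.0113
time_s: 4.25
tcp_pos: [0.5429, 0.254, 0.1419]
tcp_rot: [[0.946, -0.002, 0.324], [-0.324, -0.027, 0.946], [0.007, -1.0, -0.027]]
contact_force: [-3.6, -15.1, 4.0]
finger_gap: 0.0111
time_s: 4.35
tcp_pos: [0.5429, 0.254, 0.1419]
tcp_rot: [[0.945, -0.004, 0.326], [-0.326, -0.033, 0.945], [0.006, -0.999, -0.032]]
contact_force: [-4.1, -14.1, 5.3]
finger_gap: 0.0113
```

```bash
python3 -m jog '[{"delta_pos":[0,0,0],"twist":[0,0,0],"hand":4},{"delta_pos":[0,0,0],"twist":[0,0,0],"hand":4},{"delta_pos":[0,0,0],"twist":[0,0,0],"hand":4},{"delta_pos":[0,0,0],"twist":[1.8,0,-0.2],"hand":4},{"delta_pos":[0,-3,0],"twist":[0,0,0],"hand":4},{"delta_pos":[0,-4,0],"twist":[0,0,0],"hand":4},{"delta_pos":[0,-4,0],"twist":[0,0,0],"hand":4},{"delta_pos":[0,-2,0],"twist":[0,0,0],"hand":4},{"delta_pos":[0,0,0],"twist":[0,0,0],"hand":4},{"delta_pos":[0,0,0],"twist":[0,0,0],"hand":4}]' 40
python3 - <<'E'
from h import *
to([.5232,.1955,.137])
c=r.camera("wrist"); cv2.imwrite("pics/w3.png",c["img"][:,:,::-1]);crop(c,260,80,410,230,5,"w3z.png")
E
```

```text
time_s: 5.35
tcp_pos: [0.5414, 0.2591, 0.2742]
tcp_rot: [[0.947, 0.009, 0.322], [-0.322, 0.005, 0.947], [0.007, -1.0, 0.008]]
contact_force: [0.5, 0.2, -0.6]
finger_gap: 0.0401
delta cm [ 0.23 13.68 -6.71] yaw_x -18.78 tilt y [0.0088 0.005 ] dist 15.24
```

View pics/w3.png

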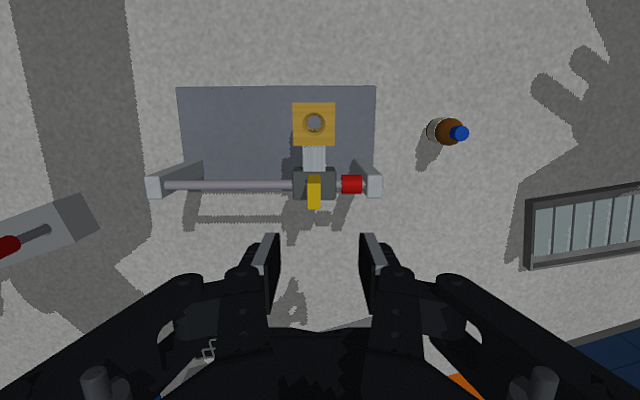

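View pics/w3z.png

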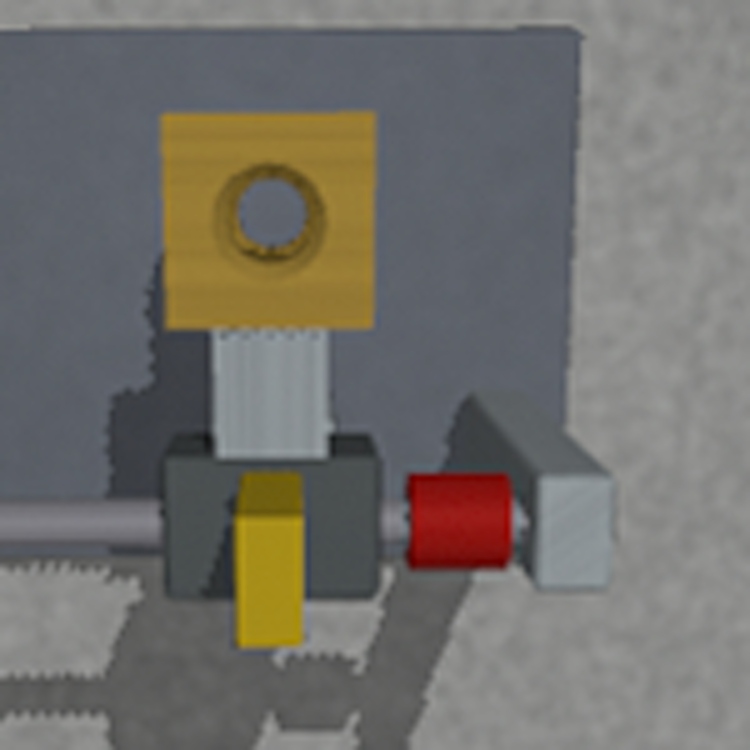

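Run:
```python
from h import *
c=r.camera("wrist"); f=lambda x,y:(260+x/5-.4,80+y/5-.4)
t=onz(c,f(269.5,581),.165);u=onz(c,f(269.5,219.5),.125);a=(t-u)[:2]
print(t,u,np.linalg.norm(a),np.degrees(np.arctan2(a[1],a[0])))
Y=np.array([.317,.9484])
print("prev lower",np.array([.48396,.27447]),"diff",(u[:2]-[.48396,.27447]), "along",(u[:2]-[.48396,.27447])@Y)
st=onz(c,f(409,478+44),.126); print("stop edge y rel tab", (st-t)[:2]@Y)
# see lower collar through hole: bottom rim of lower bore centre z=.055 vs top rim
print("hole vis z.055",onz(c,f(272,212),.055))
p=proj(c,[u[0],u[1],.055]);print("pred px of axis at .055, zoom",(p-[260,80]+.4)*5)
# plate corner right-top zoom(580,30): stand x-70,y+130
pc=onz(c,f(580,30),.01);X=np.array([.9484,-.317]);print("plate->upper in stand", (u-pc)[:2]@X-.070,(u-pc)[:2]@Y+.130)
```

```text
[0.54162365 0.25449035 0.165     ] [0.48482279 0.27367247 0.125     ] 0.059952409683214 -18.660247839623516
prev lower [0.48396 0.27447] diff [ 0.00086279 -0.00079753] along -0.00048287422198157705
stop edge y rel tab 0.027335931394924528
hole vis z.055 [0.48510803 0.27342545 0.055     ]
pred px of axis at .055, zoom [272.59994146 210.4675174 ]
plate->upper in stand -0.02626088642110233 0.05109298399758025
```

```bash
python3 -c "
from h import *
to([.4973,-.2498,.26])"
python3 -m jog '[{"delta_pos":[0,0,0],"twist":[0,8,0],"hand":6},{"delta_pos":[0,0,0],"twist":[0,8,0],"hand":6},{"delta_pos":[0,0,0],"twist":[0,8,0],"hand":8.5},{"delta_pos":[0,0,0],"twist":[0,8,0],"hand":8.5},{"delta_pos":[0,0,0],"twist":[0,8,0],"hand":8.5},{"delta_pos":[0,0,0],"twist":[0,8,0],"hand":8.5},{"delta_pos":[0,0,0],"twist":[0,8,0],"hand":8.5},{"delta_pos":[0,0,0],"twist":[0,8,0],"hand":8.5},{"delta_pos":[0,0,0],"twist":[0,8,0],"hand":8.5},{"delta_pos":[0,0,0],"twist":[0,0,0],"hand":8.5}]' 40
python3 -c "
from h import *
to([.4973,-.2498,.26])"
```

```text
delta cm [ 12.25   1.09 -49.56] yaw_x -18.79 tilt y [0.0069 0.0042] dist 51.07
time_s: 6.45
tcp_pos: [0.533, 0.2572, 0.2524]
tcp_rot: [[-0.064, -0.024, 0.998], [-0.998, -0.004, -0.064], [0.006, -1.0, -0.024]]
contact_force: [-0.8, 0.9, 0.2]
finger_gap: 0.085
delta cm [50.83 -0.46 -0.33] yaw_x -93.68 tilt y [-0.0241 -0.0043] dist 50.83
```

```bash
python3 -m jog '[{"delta_pos":[4,-1,0],"twist":[1.4,-3.7,0.3],"hand":8.5},{"delta_pos":[4.8,0,0],"twist":[0,0,0],"hand":8.5},{"delta_pos":[4.8,0,0],"twist":[0,0,0],"hand":8.5},{"delta_pos":[4.8,0,0],"twist":[0,0,0],"hand":8.5},{"delta_pos":[4.8,0,0],"twist":[0,0,0],"hand":8.5},{"delta_pos":[4.8,0,0],"twist":[0,0,0],"hand":8.5},{"delta_pos":[4.8,0,0],"twist":[0,0,0],"hand":8.5},{"delta_pos":[4.8,0,0],"twist":[0,0,0],"hand":8.5},{"delta_pos":[3,0,0],"twist":[0,0,0],"hand":8.5},{"delta_pos":[0,0,0],"twist":[0,0,0],"hand":8.5}]' 40
python3 -c "
from h import *
to([.4973,-.2498,.26])"
```

```text
time_s: 7.45
tcp_pos: [0.5346, -0.1611, 0.2482]
tcp_rot: [[0.048, -0.016, 0.999], [-0.999, 0.003, 0.048], [-0.003, -1.0, -0.016]]
contact_force: [-0.3, 0.0, -0.2]
finger_gap: 0.085
delta cm [ 8.68 -1.14 -4.17] yaw_x -87.26 tilt y [-0.0159  0.0025] dist 9.7
```

```bash
python3 -m jog '[{"delta_pos":[4,-1.1,-2],"twist":[0.9,2.7,0],"hand":8.5},{"delta_pos":[3.5,0,-1.8],"twist":[0,0,0],"hand":8.5},{"delta_pos":[1.2,0,-0.5],"twist":[0,0,0],"hand":8.5},{"delta_pos":[0,0,0],"twist":[0,0,0],"hand":8.5}]' 40
python3 - <<'E'
from h import *
to([.4973,-.2498,.26])
c=r.camera("wrist"); cv2.imwrite("pics/w4.png",c["img"][:,:,::-1])
for s,ce in blobs(c,"blue",100): print(s,ce,onz(c,ce,.181),dpt(c,ce))
E
```

```text
time_s: 7.85
tcp_pos: [0.4921, -0.2487, 0.255]
tcp_rot: [[0.012, -0.005, 1.0], [-1.0, 0.009, 0.012], [-0.009, -1.0, -0.005]]
contact_force: [-0.3, 0.9, -0.3]
finger_gap: 0.0848
delta cm [ 0.11 -0.51  0.52] yaw_x -89.33 tilt y [-0.005   0.0086] dist 0.73
[551, 91, 89, 121, 8196] [596.05, 150.97] [ 0.69506659 -0.20310988  0.181     ] [ 0.83444553 -0.21616921  0.0319395 ]
[539, 92, 33, 116, 1229] [555.21, 147.85] [ 0.66341979 -0.20149383  0.181     ] [ 0.79737334 -0.21510064  0.01125479]
[313, 188, 28, 36, 718] [327.25, 206.49] [ 0.49803304 -0.24808876  0.181     ] [ 0.49804699 -0.24824315  0.1804766 ]
[626, 314, 14, 20, 181] [633.97, 322.55] [ 0.76869405 -0.35072164  0.181     ] [ 1.80229183 -0.97368646 -0.62998157]
[617, 327, 23, 47, 674] [630.06, 348.21] [ 0.77353416 -0.37786472  0.181     ] [ 1.80046522 -1.08525809 -0.61088583]
[470, 360, 59, 40, 1588] [497.09, 383.11] [ 0.65672483 -0.41464057  0.181     ] [ 0.78328289 -0.59203287  0.01409813]
```

View pics/w4.png

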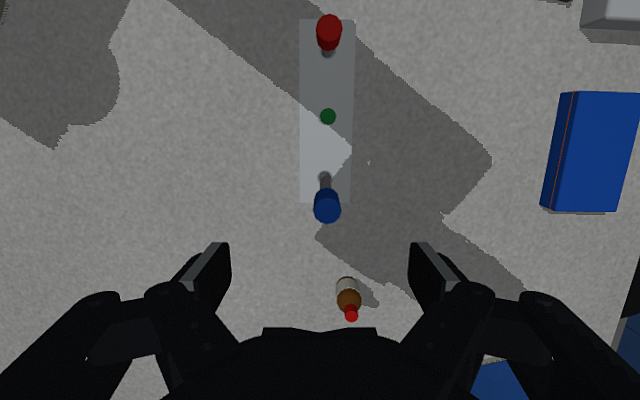

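```bash
python3 -c "
from h import *
c=r.camera('wrist');print(onz(c,(327,210),.181))
to([.4978,-.2505,.144])"
python3 -m jog '[{"delta_pos":[0.25,0,0.5],"twist":[0.3,0.7,0.5],"hand":8.5},{"delta_pos":[0,3,0],"twist":[0,0,0],"hand":8.5},{"delta_pos":[0,3,0],"twist":[0,0,0],"hand":8.5},{"delta_pos":[0,0,0],"twist":[0,0,0],"hand":8.5},{"delta_pos":[0,0,0],"twist":[0,0,0],"hand":8.5}]' 40
python3 -c "
from h import *
to([.4978,-.2505,.144])"
```

```text
[ 0.49804351 -0.24993049  0.181     ]
delta cm [ 0.44 11.09  0.56] yaw_x -89.25 tilt y [-0.0051  0.0091] dist 11.12
time_s: 8.45
tcp_pos: [0.5029, -0.2426, 0.1949]
tcp_rot: [[0.01, 0.004, 1.0], [-1.0, 0.02, 0.01], [-0.02, -1.0, 0.004]]
contact_force: [0.2, 0.4, -0.3]
finger_gap: 0.0848
delta cm [ 0.89  5.07 -0.54] yaw_x -89.4 tilt y [0.0043 0.0196] dist 5.17
```

```bash
python3 -m jog '[{"delta_pos":[0.8,0,-0.5],"twist":[-0.2,0,-1.1],"hand":8.5},{"delta_pos":[0,0,0],"twist":[0,0,0],"hand":8.5}]' 40
python3 -c "
from h import *
to([.4978,-.2505,.144])"
```

```text
time_s: 8.65
tcp_pos: [0.4991, -0.2508, 0.1969]
tcp_rot: [[0.012, 0.003, 1.0], [-1.0, -0.002, 0.012], [0.002, -1.0, 0.003]]
contact_force: [-0.4, 0.3, 0.7]
finger_gap: 0.0852
delta cm [-0.04  5.29 -0.15] yaw_x -89.29 tilt y [ 0.0027 -0.0024] dist 5.29
```

```bash
python3 -m jog '[{"delta_pos":[0,2.5,-0.15],"twist":[-0.2,0,0],"hand":8.5},{"delta_pos":[0,2.5,0],"twist":[0,0,0],"hand":8.5},{"delta_pos":[0,0,0],"twist":[0,0,0],"hand":8.5}]' 40
python3 -c "
from h import *
to([.4978,-.2505,.144])"
```

```text
time_s: 8.95
tcp_pos: [0.5004, -0.2531, 0.1509]
tcp_rot: [[0.012, 0.007, 1.0], [-1.0, -0.008, 0.012], [0.008, -1.0, 0.007]]
contact_force: [-0.4, 0.1, -0.2]
finger_gap: 0.0852
delta cm [-0.27  0.69 -0.26] yaw_x -89.31 tilt y [ 0.007  -0.0082] dist 0.79
```

```bash
python3 -m jog '[{"delta_pos":[-0.2,0.65,-0.25],"twist":[-0.4,0,0.45],"hand":8.5},{"delta_pos":[0,0,0],"twist":[0,0,0],"hand":5},{"delta_pos":[0,0,0],"twist":[0,0,0],"hand":4}]' 40
python3 - <<'E'
from h import *
to([.4978,-.2505,.144])
c=r.camera("wrist"); cv2.imwrite("pics/w5.png",c["img"][:,:,::-1])
E
```

```text
time_s: 9.25
tcp_pos: [0.4993, -0.2524, 0.1479]
tcp_rot: [[0.012, 0.003, 1.0], [-1.0, -0.003, 0.012], [0.003, -1.0, 0.003]]
contact_force: [-0.1, 0.4, -0.6]
finger_gap: 0.0585
delta cm [-0.19  0.39 -0.15] yaw_x -89.33 tilt y [ 0.0034 -0.0026] dist 0.46
```

View pics/w5.png

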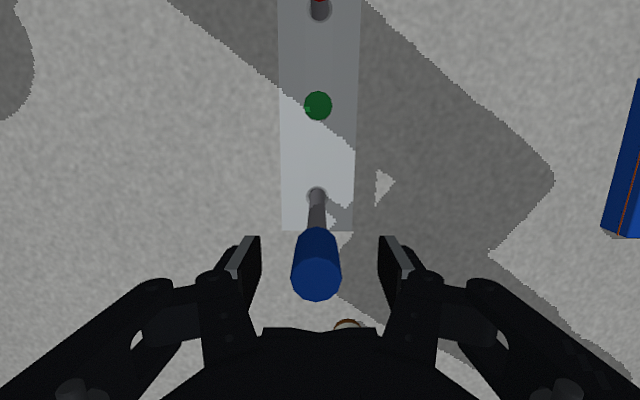

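The knob (316,265) is centred between the pads. I'll close now.

```bash
python3 -m jog '[{"delta_pos":[-0.15,0.35,-0.1],"twist":[-0.1,0,0.1],"hand":4},{"delta_pos":[0,0.1,0],"twist":[0,0,0],"hand":4},{"delta_pos":[0,0,0],"twist":[0,0,0],"hand":1.5},{"delta_pos":[0,0,0],"twist":[0,0,0],"hand":1.5},{"delta_pos":[0,0,0],"twist":[0,0,0],"hand":1.5},{"delta_pos":[0,0,0],"twist":[0,0,0],"hand":1.5}]' 60
python3 - <<'E'
from h import *
to([.4978,-.2505,.144])
E
```

```text
time_s: 9.9
tcp_pos: [0.4986, -0.2512, 0.1448]
tcp_rot: [[0.012, 0.003, 1.0], [-1.0, -0.002, 0.012], [0.002, -1.0, 0.003]]
contact_force: [-1.2, -0.3, -0.2]
finger_gap: 0.021
delta cm [-0.08  0.08 -0.07] yaw_x -89.33 tilt y [ 0.0029 -0.0023] dist 0.13
```

```bash
python3 -m jog '[{"delta_pos":[0,-1,0],"twist":[0,0,0],"hand":1.5},{"delta_pos":[0,-2,0],"twist":[0,0,0],"hand":1.5},{"delta_pos":[0,-3,0],"twist":[0,0,0],"hand":1.5}]' 60
python3 -c "
from h import *
to([.4978,-.2505,.325])"
```

```text
time_s: 10.2
tcp_pos: [0.4962, -0.2495, 0.2023]
tcp_rot: [[0.012, -0.004, 1.0], [-1.0, 0.003, 0.012], [-0.003, -1.0, -0.004]]
contact_force: [-0.8, -0.1, -1.7]
finger_gap: 0.0206
delta cm [  0.06 -12.27   0.11] yaw_x -89.33 tilt y [-0.0042  0.0032] dist 12.27
```

```bash
python3 -m jog '[{"delta_pos":[0,-3,0],"twist":[0.2,0,-0.2],"hand":1.5},{"delta_pos":[0,-3,0],"twist":[0,0,0],"hand":1.5},{"delta_pos":[0,-3,0],"twist":[0,0,0],"hand":1.5},{"delta_pos":[0,-3,0],"twist":[0,0,0],"hand":1.5},{"delta_pos":[0,-1,0],"twist":[0,0,0],"hand":1.5},{"delta_pos":[0,0,0],"twist":[0,0,0],"hand":1.5}]' 60
python3 - <<'E'
from h import *
to([.4978,-.2505,.325])
for n in("scene","side"):
    c=r.camera(n); crop(c,200,100,360,280,3,n+"6.png")
E
```

```text
time_s: 10.8
tcp_pos: [0.4969, -0.2494, 0.3447]
tcp_rot: [[0.012, 0.007, 1.0], [-1.0, -0.004, 0.012], [0.004, -1.0, 0.006]]
contact_force: [0.9, -0.2, -2.3]
finger_gap: 0.0207
delta cm [0.1  1.97 0.07] yaw_x -89.32 tilt y [ 0.0065 -0.004 ] dist 1.97
```

View pics/scene6.png

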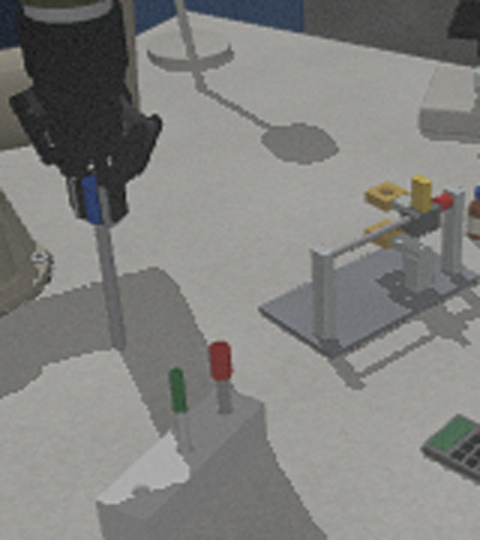

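View pics/side6.png

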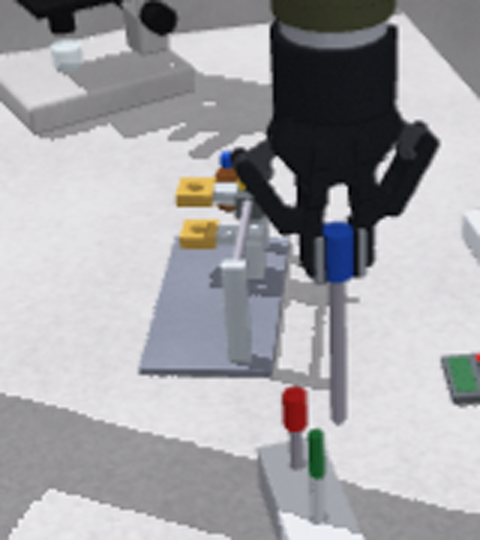

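Run:
```python
from h import *
A=r.camera("scene");B=r.camera("side");f=lambda x,y:(200+x/3-.3,100+y/3-.3)
print("tip",tri(A,f(118.5,348),B,f(339.5,422)),"neck",tri(A,f(103,226),B,f(338,281)),r.get_state()["tcp_pos"])
to([.4845,.274,.34])
```

```text
tip (array([ 0.49702778, -0.25036274,  0.21646922]), np.float64(0.00010231046941343509)) neck (array([ 0.49755496, -0.24737645,  0.33797647]), np.float64(0.0012906626700951668)) [ 0.49596664 -0.24877564  0.3413153 ]
delta cm [-52.29   0.08  -0.53] yaw_x -89.32 tilt y [ 0.0019 -0.001 ] dist 52.29
```

```bash
python3 -m jog '[{"delta_pos":[-3,0,0],"twist":[0,0,0],"hand":1.5},{"delta_pos":[-4.5,0,0],"twist":[0,0,0],"hand":1.5},{"delta_pos":[-4.5,0,0],"twist":[0,0,0],"hand":1.5},{"delta_pos":[-4.5,0,0],"twist":[0,0,0],"hand":1.5},{"delta_pos":[-4.5,0,0],"twist":[0,0,0],"hand":1.5},{"delta_pos":[-4.5,0,0],"twist":[0,0,0],"hand":1.5},{"delta_pos":[-4.5,0,0],"twist":[0,0,0],"hand":1.5},{"delta_pos":[-4,0,0],"twist":[0,0,0],"hand":1.5},{"delta_pos":[-2,0,0],"twist":[0,0,0],"hand":1.5},{"delta_pos":[0,0,0],"twist":[0,0,0],"hand":1.5}]' 60
python3 -c "
from h import *
to([.4845,.274,.34])"
```

```text
time_s: 12.0
tcp_pos: [0.4868, 0.1237, 0.3266]
tcp_rot: [[0.007, -0.022, 1.0], [-1.0, 0.005, 0.007], [-0.005, -1.0, -0.022]]
contact_force: [0.2, 0.2, -2.0]
finger_gap: 0.0202
delta cm [-15.04  -1.26  -0.15] yaw_x -89.62 tilt y [-0.0217  0.0048] dist 15.09
```

```bash
python3 -m jog '[{"delta_pos":[-2,-0.5,0],"twist":[1.2,0,-0.3],"hand":1.5},{"delta_pos":[0,-0.5,0],"twist":[0,-8,0],"hand":1.5},{"delta_pos":[0,0,0],"twist":[0,-8,0],"hand":1.5},{"delta_pos":[0,0,0],"twist":[0,-8,0],"hand":1.5},{"delta_pos":[0,0,0],"twist":[0,-8,0],"hand":1.5},{"delta_pos":[0,0,0],"twist":[0,-8,0],"hand":1.5},{"delta_pos":[0,0,0],"twist":[0,-8,0],"hand":1.5},{"delta_pos":[0,0,0],"twist":[0,-8,0],"hand":1.5},{"delta_pos":[0,0,0],"twist":[0,-8,0],"hand":1.5},{"delta_pos":[0,0,0],"twist":[0,0,0],"hand":1.5}]' 60
python3 -c "
from h import *
to([.4845,.274,.335])"
```

```text
time_s: 13.0
tcp_pos: [0.4828, 0.1365, 0.3262]
tcp_rot: [[0.918, -0.021, 0.396], [-0.396, -0.007, 0.918], [-0.016, -1.0, -0.014]]
contact_force: [-0.3, 0.2, -2.2]
finger_gap: 0.0208
delta cm [-5.31 -0.98 12.68] yaw_x -23.36 tilt y [-0.0205 -0.0069] dist 13.78
```

```bash
python3 -m jog '[{"delta_pos":[-2,-1,4],"twist":[0.8,-4.7,-0.9],"hand":1.5},{"delta_pos":[-1.3,0,4],"twist":[0,0,0],"hand":1.5},{"delta_pos":[-1,0,3],"twist":[0,0,0],"hand":1.5},{"delta_pos":[0,0,1],"twist":[0,0,0],"hand":1.5},{"delta_pos":[0,0,0],"twist":[0,0,0],"hand":1.5}]' 60
python3 -c "
from h import *
to([.4845,.274,.335])"
```

```text
time_s: 13.5
tcp_pos: [0.4858, 0.2629, 0.3324]
tcp_rot: [[0.94, -0.006, 0.341], [-0.341, -0.003, 0.94], [-0.004, -1.0, -0.004]]
contact_force: [-0.0, -0.3, -1.4]
finger_gap: 0.0203
delta cm [-0.5  -0.26  0.99] yaw_x -19.94 tilt y [-0.0055 -0.0028] dist 1.14
```

```bash
python3 -m jog '[{"delta_pos":[-0.5,0,0.95],"twist":[0.2,-1.2,-0.2],"hand":1.5},{"delta_pos":[0,1.5,0],"twist":[0,0,0],"hand":1.5},{"delta_pos":[0,1.5,0],"twist":[0,0,0],"hand":1.5},{"delta_pos":[0,0,0],"twist":[0,0,0],"hand":1.5}]' 60
python3 - <<'E'
from h import *
to([.4845,.274,.29])
for n,b in(("scene",(260,80,380,220)),("side",(220,80,340,220))):
    c=r.camera(n); crop(c,*b,4,n+"7.png")
c=r.camera("wrist"); cv2.imwrite("pics/w7.png",c["img"][:,:,::-1])
E
```

```text
time_s: 13.9
tcp_pos: [0.4846, 0.271, 0.3011]
tcp_rot: [[0.945, -0.002, 0.326], [-0.326, -0.002, 0.945], [-0.001, -1.0, -0.002]]
contact_force: [0.5, -0.8, -1.6]
finger_gap: 0.0208
delta cm [-0.1   1.11  0.29] yaw_x -19.03 tilt y [-0.0015 -0.0018] dist 1.15
```

View pics/scene7.png

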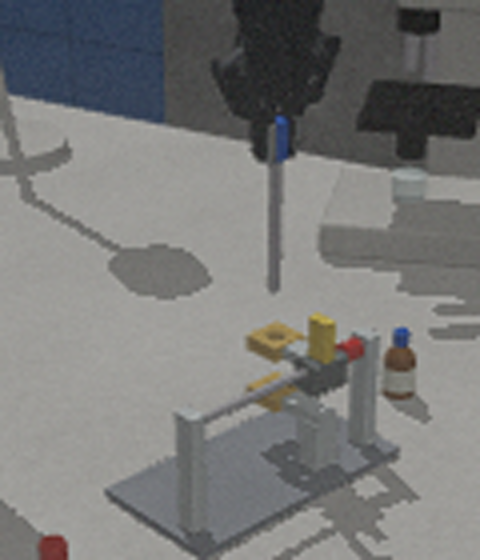

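View pics/side7.png

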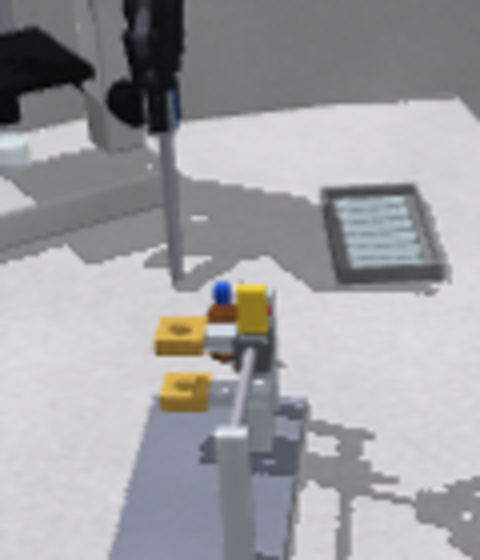

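View pics/w7.png

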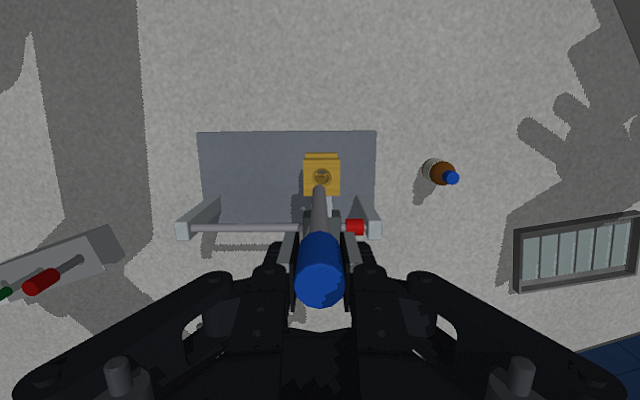

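Run:
```python
from h import *
A=r.camera("scene");B=r.camera("side");W=r.camera("wrist")
f=lambda x,y:(260+x/4-.4,80+y/4-.4);g=lambda x,y:(220+x/4-.4,80+y/4-.4)
print("tip",tri(A,f(273.5,291),B,g(178.5,287)))
print("shaft",tri(A,f(276,165),B,g(167,135)))
print("bore",tri(A,f(275.5,335),B,g(181,329)),onz(A,f(275.5,335),.125),onz(B,g(181,329),.125))
s=r.get_state();t=s["tcp_pos"];print(t)
for d in(.129,.05,-.001):print("pred W px of axis below tcp",d,proj(W,[t[0],t[1],t[2]-d]))
crop(W,280,120,370,310,3,"w7z.png")
```

```text
tip (array([0.48467136, 0.27003332, 0.17022277]), np.float64(0.004192641098661622))
shaft (array([0.48612303, 0.27105219, 0.29727759]), np.float64(0.003261418924128644))
bore (array([0.48491616, 0.27583279, 0.12456079]), np.float64(0.0013091969648818538)) [0.48581107 0.27381569 0.125     ] [0.48493222 0.27638148 0.125     ]
[0.48582615 0.27192448 0.30384606]
pred W px of axis below tcp 0.129 [319.1946408  188.67183603]
pred W px of axis below tcp 0.05 [319.39400868 216.30417789]
pred W px of axis below tcp -0.001 [319.62733795 248.65679175]
```

View pics/w7z.png

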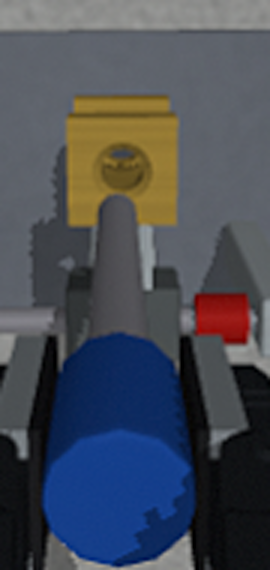

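Run:
```python
from h import *
W=r.camera("wrist");h=lambda x,y:(280+x/3-.33,120+y/3-.33)
ts=np.mean([r.get_state()["tcp_pos"] for _ in range(5)],0);print(ts)
u=onz(W,h(122,169),.125);c=onz(W,h(122.5,168.5),.125)
print("block ctr",onz(W,h(122.5,169.5),.125))
tip=onz(W,h(117.5,203),ts[2]-.129+.002);print("bore",u,"tip",tip)
d=(u-tip);d[2]=0;print("tool delta",(r.get_state()["tcp_rot"].T@d*100).round(2))
```

```text
[0.48580503 0.27200011 0.30370024]
block ctr [0.48453577 0.27407257 0.125     ]
bore [0.48430155 0.27396061 0.125     ] tip [0.48408089 0.27227448 0.17670024]
tool delta [-0.03  0.    0.17]
```

```bash
python3 -m jog '[{"delta_pos":[-0.05,1,0.18],"twist":[0,-0.3,0],"hand":1.5},{"delta_pos":[0,1.5,0],"twist":[0,0,0],"hand":1.5},{"delta_pos":[0,1,0],"twist":[0,0,0],"hand":1.5},{"delta_pos":[0,0,0],"twist":[0,0,0],"hand":1.5},{"delta_pos":[0,0,0],"twist":[0,0,0],"hand":1.5}]' 60
python3 - <<'E'
from h import *
W=r.camera("wrist");crop(W,270,130,370,270,4,"w8z.png")
to([.4845,.274,.262])
E
```

```text
time_s: 14.75
tcp_pos: [0.4864, 0.2744, 0.267]
tcp_rot: [[0.948, 0.004, 0.319], [-0.319, 0.001, 0.948], [0.004, -1.0, 0.002]]
contact_force: [-0.3, 0.4, -1.8]
finger_gap: 0.0205
delta cm [-0.16  0.5  -0.1 ] yaw_x -18.61 tilt y [0.0041 0.0006] dist 0.54
```

View pics/w8z.png

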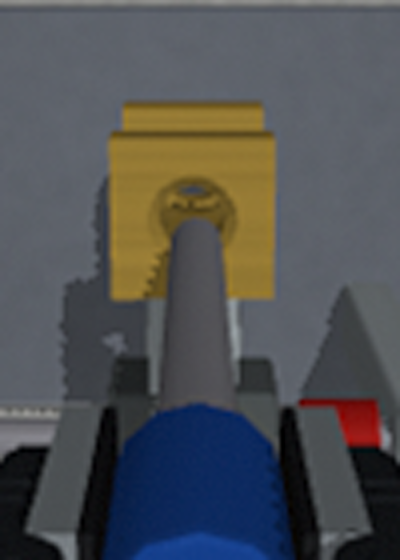

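Run:
```python
from h import *
W=r.camera("wrist");h=lambda x,y:(270+x/4-.4,130+y/4-.4)
s=r.get_state()
u=onz(W,h(192,213),.125);tip=onz(W,h(195.5,227),s["tcp_pos"][2]-.129+.002);print("bore",u,"tip",tip,s["tcp_pos"])
d=(u-tip);d[2]=0;print("tool delta",(s["tcp_rot"].T@d*100).round(2))
```

```text
bore [0.48351454 0.274008   0.125     ] tip [0.4836535  0.2748533  0.14034506] [0.48657258 0.2744855  0.26734506]
tool delta [ 0.01 -0.   -0.08]
```

```bash
python3 -m jog '[{"delta_pos":[-0.07,0.5,-0.07],"twist":[-0.1,0,0.2],"hand":1.5},{"delta_pos":[0,0.5,0],"twist":[0,0,0],"hand":1.5},{"delta_pos":[0,0.5,0],"twist":[0,0,0],"hand":1.5},{"delta_pos":[0,0,0],"twist":[0,0,0],"hand":1.5}]' 60
python3 - <<'E'
from h import *
to([.4848,.274,.235])
W=r.camera("wrist");crop(W,270,130,370,270,4,"w9z.png")
E
```

```text
time_s: 15.25
tcp_pos: [0.4863, 0.2743, 0.2522]
tcp_rot: [[0.948, 0.003, 0.319], [-0.319, 0.001, 0.948], [0.002, -1.0, 0.002]]
contact_force: [0.2, -0.1, -1.6]
finger_gap: 0.0202
delta cm [-0.14  1.72 -0.08] yaw_x -18.62 tilt y [0.0025 0.0011] dist 1.73
```

View pics/w9z.png

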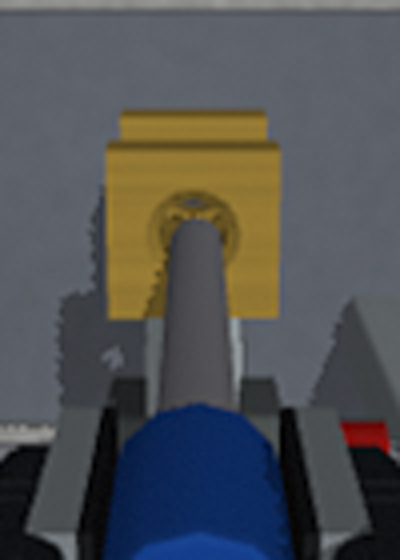

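```bash
python3 -m jog '[{"delta_pos":[0,0.4,0],"twist":[-0.1,0,0.1],"hand":1.5},{"delta_pos":[0,0.4,0],"twist":[0,0,0],"hand":1.5}]' 60
python3 -m jog '[{"delta_pos":[0,0.4,0],"twist":[0,0,0],"hand":1.5},{"delta_pos":[0,0.4,0],"twist":[0,0,0],"hand":1.5}]' 60
python3 -m jog '[{"delta_pos":[0,0.4,0],"twist":[0,0,0],"hand":1.5},{"delta_pos":[0,0.2,0],"twist":[0,0,0],"hand":1.5},{"delta_pos":[0,0,0],"twist":[0,0,0],"hand":1.5}]' 60
python3 -c "
from h import *
to([.4848,.274,.235])"
```

```text
time_s: 15.5
tcp_pos: [0.4869, 0.2745, 0.2449]
tcp_rot: [[0.948, 0.002, 0.319], [-0.319, 0.001, 0.948], [0.002, -1.0, 0.001]]
contact_force: [0.6, 0.4, -1.8]
finger_gap: 0.0205
time_s: 15.7
tcp_pos: [0.4869, 0.2745, 0.2362]
tcp_rot: [[0.948, 0.002, 0.319], [-0.319, 0.001, 0.948], [0.002, -1.0, 0.001]]
contact_force: [-0.0, 0.4, -1.6]
finger_gap: 0.0208
time_s: 16.0
tcp_pos: [0.4865, 0.2743, 0.2286]
tcp_rot: [[0.948, 0.001, 0.319], [-0.319, 0.0, 0.948], [0.0, -1.0, 0.0]]
contact_force: [0.5, -0.3, -0.5]
finger_gap: 0.0204
delta cm [-0.15 -0.64 -0.08] yaw_x -18.62 tilt y [0.0005 0.0001] dist 0.66
```

```bash
python3 -m jog '[{"delta_pos":[0,0.5,0],"twist":[0,0,0],"hand":1.5},{"delta_pos":[0,0.5,0],"twist":[0,0,0],"hand":1.5},{"delta_pos":[0,0.5,0],"twist":[0,0,0],"hand":1.5},{"delta_pos":[0,0.5,0],"twist":[0,0,0],"hand":1.5},{"delta_pos":[0,0.4,0],"twist":[0,0,0],"hand":1.5},{"delta_pos":[0,0,0],"twist":[0,0,0],"hand":1.5},{"delta_pos":[0,0,0],"twist":[0,0,0],"hand":1.5}]' 60
python3 - <<'E'
from h import *
to([.4848,.274,.203])
W=r.camera("wrist");crop(W,270,130,370,270,4,"w10z.png")
A=r.camera("side");crop(A,230,110,310,210,5,"side10.png")
E
```

```text
time_s: 16.7
tcp_pos: [0.4864, 0.2743, 0.2022]
tcp_rot: [[0.948, 0.0, 0.319], [-0.319, -0.0, 0.948], [0.0, -1.0, -0.0]]
contact_force: [0.2, 0.5, -1.7]
finger_gap: 0.0207
delta cm [-0.14 -0.08 -0.08] yaw_x -18.62 tilt y [ 0.0002 -0.0001] dist 0.18
```

View pics/w10z.png

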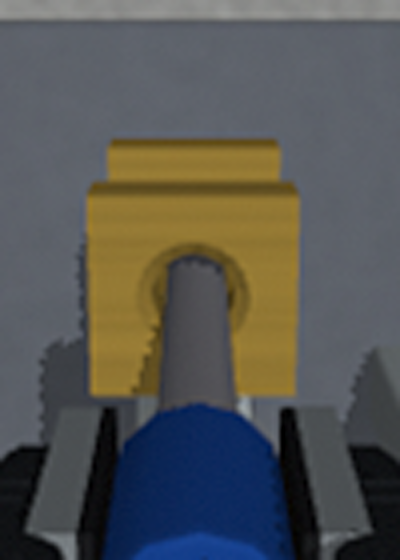

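View pics/side10.png

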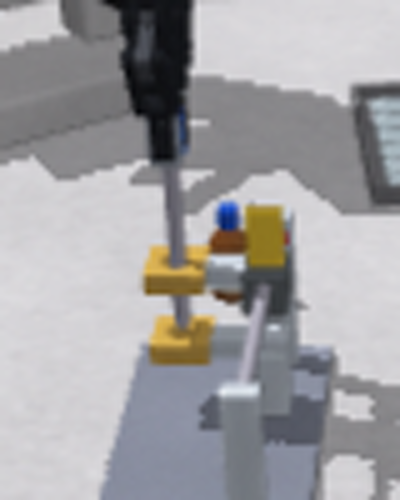

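```bash
python3 -m jog '[{"delta_pos":[-0.05,0.4,-0.05],"twist":[0,0,0],"hand":1.5},{"delta_pos":[0,0.4,0],"twist":[0,0,0],"hand":1.5}]' 60
python3 -m jog '[{"delta_pos":[0,0.4,0],"twist":[0,0,0],"hand":1.5},{"delta_pos":[0,0.4,0],"twist":[0,0,0],"hand":1.5},{"delta_pos":[0,0.4,0],"twist":[0,0,0],"hand":1.5}]' 60
python3 -m jog '[{"delta_pos":[0,0.4,0],"twist":[0,0,0],"hand":1.5},{"delta_pos":[0,0.4,0],"twist":[0,0,0],"hand":1.5},{"delta_pos":[0,0.4,0],"twist":[0,0,0],"hand":1.5},{"delta_pos":[0,0,0],"twist":[0,0,0],"hand":1.5}]' 60
```

```text
time_s: 17.0
tcp_pos: [0.4864, 0.2742, 0.195]
tcp_rot: [[0.948, 0.002, 0.319], [-0.319, 0.001, 0.948], [0.002, -1.0, 0.001]]
contact_force: [0.3, 0.0, -2.2]
finger_gap: 0.0207
time_s: 17.3
tcp_pos: [0.4864, 0.2742, 0.1819]
tcp_rot: [[0.948, 0.002, 0.319], [-0.319, 0.001, 0.948], [0.002, -1.0, 0.002]]
contact_force: [0.4, 0.3, -1.4]
finger_gap: 0.0207
time_s: 17.7
tcp_pos: [0.4859, 0.274, 0.1677]
tcp_rot: [[0.948, 0.001, 0.319], [-0.319, 0.0, 0.948], [0.001, -1.0, 0.0]]
contact_force: [-0.0, -0.7, -1.4]
finger_gap: 0.0206
```

```bash
python3 -m jog '[{"delta_pos":[0,0.4,0],"twist":[0,0,0],"hand":1.5},{"delta_pos":[0,0.2,0],"twist":[0,0,0],"hand":1.5},{"delta_pos":[0,0,0],"twist":[0,0,0],"hand":1.5},{"delta_pos":[0,0,0],"twist":[0,0,0],"hand":1.5},{"delta_pos":[0,0,0],"twist":[0,0,0],"hand":1.5}]' 60
python3 - <<'E'
from h import *
to([.4848,.274,.1615]); print(r.get_state()["contact_force"],r.get_state()["joint_velocities"])
W=r.camera("wrist");cv2.imwrite("pics/w11.png",W["img"][:,:,::-1])
A=r.camera("side");crop(A,230,110,310,210,5,"side11.png")
A=r.camera("scene");crop(A,280,120,380,220,5,"scene11.png")
E
```

```text
time_s: 18.2
tcp_pos: [0.4861, 0.2741, 0.1614]
tcp_rot: [[0.948, 0.001, 0.319], [-0.319, 0.0, 0.948], [0.001, -1.0, 0.001]]
contact_force: [-0.4, 0.4, -0.8]
finger_gap: 0.0208
delta cm [-0.12 -0.01 -0.05] yaw_x -18.62 tilt y [0.0012 0.0003] dist 0.13
[-0.36501114  0.36870846 -0.8414107 ] [ 0.03159591 -0.17512171  0.01657451 -0.03530382  0.01168864  0.0053735 ]
```

View pics/w11.png

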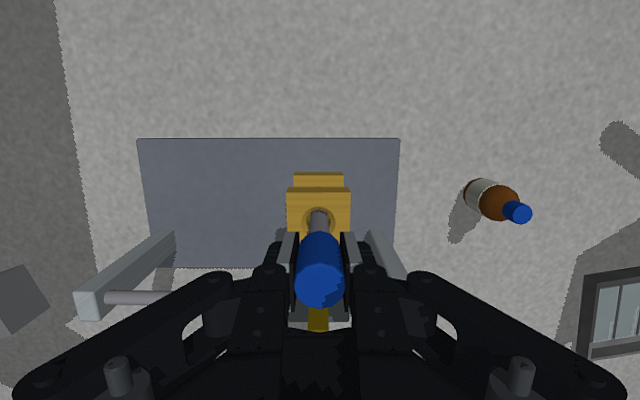

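View pics/side11.png

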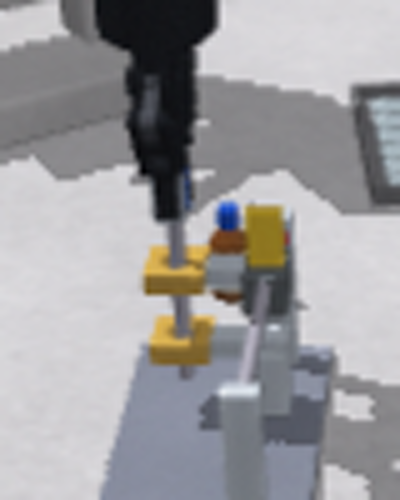

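View pics/scene11.png

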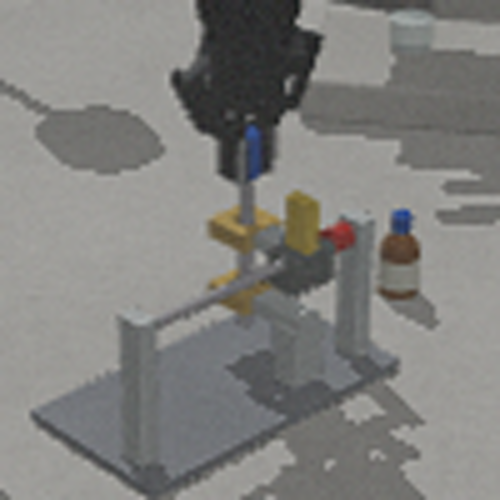

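Run:
```python
from h import *
B=r.camera("side")
for z in(.02,.03,.04,.05):print(z,(proj(B,[.4848,.274,z])-[230,110]+.4)*5)
print([r.get_state()["contact_force"].round(1) for _ in range(2)],r.get_state()["finger_gap"],r.get_state()["tcp_pos"])
```

```text
0.02 [187.86532881 394.16473545]
0.03 [186.84523075 382.16855362]
0.04 [185.81689576 370.07147367]
0.05 [184.78022818 357.87226796]
[array([-0.3,  0.3, -1. ]), array([-0.3,  0.3, -1. ])] 0.02106496818326611 [0.48613327 0.27409511 0.16140382]
```

The tip is seen at row 377, which puts it at z ≈ 34 mm, inside the 17–48 mm range. Forces are about 1 N and the arm is still, so I'm handing in.

```bash
python3 -c "
from rig import r
print(r.sign_off())"
```

```text
the job is handed in; nothing more can be done
None
```

The carriage is home, and the guide rod hangs through both collars, still held in the gripper. I handed the job in at about 18 s; the hand-in gives no verdict.

**Carriage:** I gripped the yellow tab and slid it about 62 mm until it stopped with roughly 15 N of resistance. The wrist camera then put the upper bore within about 1.2 mm of the lower one (0.5 mm along the rail). A gap of about 5–6 mm shows between the grey block and the red stop. The given dimensions leave 6 mm there at home, so I took it as expected.

**Rod:** I gripped the blue knob at 60 N, lifted it clear and threaded it down through both collars, with no force above about 2 N.

**Last checks:**
- **Tip height:** about 32 mm by arm position and about 34 mm by the side camera, against the allowed 17–48 mm.
- **Alignment:** the tool is vertical to about 0.1°.
- **Contact:** the force on the tool was about 1 N and the fingers were still closed on the knob at 21 mm.
- **Stillness:** the arm was at rest.
- **Bystanders:** none looked moved in the views I took, but I did not measure their positions.

**Disagreement:** the arm's reported position was 1–2 mm off the camera-measured bore centre across the rail. The wrist view showed the rod centred, and it went in freely.

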